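# Empty the tipping cup, draw the sagging bolt and hold the pen gate ajar

### The arm

A 6-joint arm with a two-finger parallel gripper is mounted at the origin on a cart in front of the work surface, level with it; the furniture and walls round the work are solid. World frame = base frame: x ahead of the robot, y to its left, z up, the work surface at z = 0. Lengths are in mm, angles in rad, forces in N, time in s.
With the tool pointing down it reaches from about 275 to 1000 mm from the base axis. Payload 8.4 kg.
Tool frame: the origin (TCP) lies on the centre line of the jaws, within the pads' length; the fingertips stand 17 mm ahead of it and the grasp point (between the pads) lies 2 mm behind it; z points along the fingers, y is the line along which they close (so a half turn about z gives the same grasp; the last joint's range is limited). The gripper opens to 85 mm and grips with 20 to 120 N. Pads are 22 mm wide; open, the fingers measure 114 mm over their backs; the gripper's body (76 mm by 85 mm) begins 54 mm behind the grasp point. The pads swing forward as they close: fully open they stand 13 mm farther back than shut.
Start: joints at [1.27, 0.353, 1.633, -0, 1.155, -0.002], TCP at [183.982, 597.31, 248.281] pointing down, gripper open.
Joint ranges: [-2.63, 2.63], [-0.92, 2.1], [0.06, 2.66], [-1.3, 4.44], [0, 2.69], [-3.02, 3.02]. Speed limits (rad/s): [2.22, 2.22, 2.79, 3.14, 3.14, 3.14].

### API

Orientations are given as [roll, pitch, yaw] about the fixed x, y, z axes, in that order (R = Rz(yaw) Ry(pitch) Rx(roll)).
In Python, from rig import r, eyes gives the robot as it stands. The module is installed in compiled form; this text tells all that it offers.
- The arm moves only by the shell command python3 -m inch 'ROWS' [FORCE]. ROWS is JSON, a list of rows, each a list of 7 numbers: the shift along the tool's x, y, z in m, then the turn, a rotation vector about the tool's x, y, z in degrees, then the closure, from -1 (fully open) to 1 (shut). In form: [[x, y, z, rx, ry, rz, gripper], ...]. A call has 1 to 8 rows; each row shifts and turns the commanded pose from where the row before left it, along the tool's axes as they then stand; what a row does not reach is not made up. A row lasts 1/10 s, in which the tool goes at most 50 mm and 8.59 degrees, less where a joint would pass 70% of its speed; a pose out of reach is approached as far as the arm can. A call with a gripper value outside its range is refused whole. The fingers move at their own pace and stop on an object; FORCE is the grip in N (left out, the last holds). Time passes only in rows, so rows that do not move let the fingers close. It gives the time, the measured TCP pose, the force, the opening and the grip force at its end, in the units of the state.
- r.sense(): the state, without advancing time (a new reading comes with each control period).
- eyes.grab_frame(name): name is "scene" or "top" or "wrist"; returns a dict with "img" (400x640x3 uint8, blue, green, red), "fx", "fy", "cx", "cy" (pixels), "R" (3x3) and "t" (3): a world point X has camera coordinates R X + t; the wrist camera has in their place "hand_eye" (4x4, takes a point from camera to tool coordinates, whose origin is the TCP and whose axes are the flange's). Camera axes: x right, y down, z forward; pixel columns grow to the right and rows downward; lengths in mm; the calibration is good to about 2 mm. A picture is of the moment at which its call begins: read the wrist's pose just before it. There is no depth.
- r.sign_off(): hands the job in; it is judged then, once.
The state is a dict: "clock": time; "qpos": joint angles; "qvel": joint speeds; "joint_efforts": joint torques, N m; "eef_pos": TCP position; "tcp_rot": TCP orientation; "contact_force": force on the tool from outside, world axes, zero at the start; "wrist_torque": the same for the moment, N m; "opening": opening from 0.0 (shut) to 1.0 (fully open); "grasp_force": force on a finger pad.
Only numpy, scipy, OpenCV 4.12 (cv2) and the standard library are available. Lean on these libraries where they do the work, as an engineer would, in place of code of your own. Each camera call takes 0.05 s, during which the arm holds its last target. There are 200 camera calls.

### The job

Tip the copper cup right over by its black handle so that all three sample discs drop into the pen, then stand the cup upright again. Then, by the red knob, lift the sagging barrel bolt clear of the keeper's bent-up lip and pull it back without forcing it against the keeper, and swing the yellow gate ajar towards you, its free edge about 65 mm out from the latch post. Finish still holding the gate there against its closing spring, and leave everything else on the bench alone.

Things in the scene. Friction and masses are not known exactly. Their poses are not given: they have to be found in the camera images.
- pen: Fixed walled sample pen on an 8 mm aluminium plate, 195 x 325 mm. Origin on the bench under the pen's centre; x to the back wall, y to the cup side, z up. Inside: x -75 (yellow gate, mid-plane x -80) to +87 mm, y -80 to +80 mm; grey walls 5 mm thick, tops 62 mm over the bench. Sill 8 mm high inside the gate. Hinge post at x -80, y +96 and latch post at x -80, y -100 mm (40 mm wide), 85 mm high.
- cup_pivot (a point): middle of the cup's pivot axis: pen x -30, y +85, z 120 mm. The axis runs along the pen's x, at the cup's pouring lip, between two dark uprights 132 mm high at pen x -76 and +16, y +96 mm.
- cup (a joint): tipping angle of the copper cup (72 mm diameter, 70 mm tall, wall 3 mm): 0 upright on its rest beside the pen; grows as it goes up and over its pouring lip towards the pen's -y; stop at 2.5 rad, mouth down over the pen. The discs slide out by about 2.4 rad. Its weight keeps it upright near 0; past about 2.2 rad it falls on to the tipped stop. Little friction, no spring.
- cup_handle (a point): middle of the handle, a round black bar of 10 mm diameter along the pen's x, 50 mm free between its arms. Cup upright: 118 mm out (pen +y) and 20 mm above cup_pivot. It moves on a circle of radius 120 mm about cup_pivot, from 0.17 rad above level on the outer side over the top to 2.67 rad. It can be pinched from above all the way: the bar turns between the fingers.
- disc_bakelite: brown sample disc, 35 mm diameter, 10 mm thick, origin at the centre of its underside; starts at the bottom of the stack in the cup
- disc_ceramic: white sample disc, 33 mm diameter, 10 mm thick, origin at the centre of its underside; starts in the middle of the stack
- disc_steel: grey steel sample disc with a centre hole, 28 mm diameter, 12 mm thick, origin at the centre of its underside; starts on top of the stack
- gate_hinge (a point): a point on the gate's upright hinge axis: pen x -80, y +85 mm, z 10 mm
- gate (a joint): opening angle of the yellow gate: 0 shut, grows as its free edge swings out to the pen's -x (towards the robot; clockwise seen from above), stop at 1.2 rad. The free edge is 163 mm from the hinge axis, so 65 mm open is 0.4 rad. A spring shuts it, with 0.15 N m when shut and 0.4 N m at 0.4 rad.
- leaf: the yellow gate leaf with its bolt foot and two wide hoops, and the bolt it carries; origin on the hinge axis 10 mm over the bench; runs along its own -y to the free edge; leaf 10 to 14 mm thick, top 81 mm over the bench
- bolt_draw (a joint): how far the bolt is drawn back along the gate towards the hinge: 0 fully shot, stop at 34 mm; light friction (1 N). It is clear of the keeper beyond about 20 mm; drawn means beyond 24 mm.
- bolt: steel barrel bolt on the gate's top: rod 10 mm diameter, its drop nose 10 x 10 mm reaching 16 mm below the rod's axis. Origin at its pin, when shot 60 mm from the hinge axis, 113.5 mm over the bench; its -y runs along the rod to the nose, 119 mm away. It hangs nose down by 0.09 rad under its weight (about 0.12 kg) and can be lifted about the pin by 0.16 rad from there.
- knob (a point): centre of the bolt's red ball knob, 20 mm diameter, on a stem of 8 mm diameter, 75 mm along the rod from its pin and 30 mm above the rod's axis; 136 to 137 mm over the bench with the bolt at rest. 1 mm of lift here raises the nose by 1.6 mm, so 6 mm of lift clears the lip, 9 mm clears it well and 12 mm is the stop.
- nose (a point): lowest point of the bolt's drop nose; at rest behind the lip, about 9 mm below the lip's top
- lip_top (a point): middle of the top edge of the keeper's lip, 96 mm over the bench: the lip, 6 mm thick, stands 11 mm up on the latch post on the gate's side
- keeper: steel keeper on top of the latch post (origin at the middle of the post's top): the bent-up lip towards the gate and two upright cheeks, 30 mm high, 16 mm apart, open above; they catch the nose until it is drawn back over the lip
- grease_tin: bystander: yellow-lidded tin 54 mm across, 25 mm high, origin centre of underside
- weight_100g: bystander: brass weight 22 mm across, 36 mm high, origin centre of underside
- usb_stick: bystander: red USB stick 18 x 57 x 8 mm, origin centre of underside

How it is judged:
By the outcome, as a careful person would: the job done as asked, in the order asked, and still so for the second after the job is handed in, while the arm keeps its last pose, push and grip.
It also fails if it takes over 54 s, if anything falls off the work surface, if the arm or the gripper's body presses on something with over 40 N, if the wrist force passes 120 N, or if a joint passes its speed limit or range.

## Working session

There is one attempt and no reset: what is moved stays moved. The work goes in short steps, Python scripts to look and compute and a shell command to move; the robot and the scene stay as the last step left them, time stands still between calls to the robot, and variables do not carry over. Pictures are saved under pics/ and viewed, at most 10 in all, crops included, and the job is handed in when it is done.

```bash
mkdir -p pics; python3 - <<'E'
from rig import r,eyes
import cv2,pickle
s=r.sense();print(s)
d={}
for n in("scene","top"):
    f=eyes.grab_frame(n);d[n]=f;cv2.imwrite(f"pics/{n}0.png",f["img"]);print(n,f["fx"],f["cx"],f["cy"],f["R"],f["t"])
pickle.dump(d,open("f0.pkl","wb"))
E
```

```text
{'clock': 0.0, 'qpos': array([ 1.26956913e+00,  3.53636820e-01,  1.63411447e+00,  7.86075625e-06,
        1.15521961e+00, -2.37924476e-03]), 'qvel': array([ 3.23698428e-04, -1.04455224e-04,  1.44016861e-03, -7.46657237e-05,
        2.43346442e-04,  1.68822579e-03]), 'joint_efforts': array([-2.59026347e-04, -6.05253196e+01, -3.42063224e+01, -3.15538819e-05,
        9.44662490e-03, -1.34762396e-05]), 'eef_pos': array([183.86487054, 596.87530282, 247.57716244]), 'tcp_rot': array([-3.14021443e+00, -1.04664484e-05,  2.84274151e+00]), 'contact_force': array([-0.53644096, -0.39875352,  0.00350779]), 'wrist_torque': array([ 0.0302076 , -0.04612667, -0.00020901]), 'grasp_force': 0.0, 'opening': 1.0003190139881586}
scene 374.773519573789 320.041126995429 196.4680054253255 [[ 0.7612987  -0.64834401 -0.00862166]
 [-0.46962882 -0.54218208 -0.69676923]
 [ 0.44707165  0.53449849 -0.71724355]] [-351.47754764  318.88057882  690.9366262 ]
top 450.25487619577495 314.69006718767434 196.301767083163 [[ 0.02244132 -0.99954057 -0.02037226]
 [-0.99721221 -0.02092926 -0.07162244]
 [ 0.07116316  0.02192277 -0.99722374]] [  28.41255689  506.31410401 1114.78954893]
```

View pics/scene0.png

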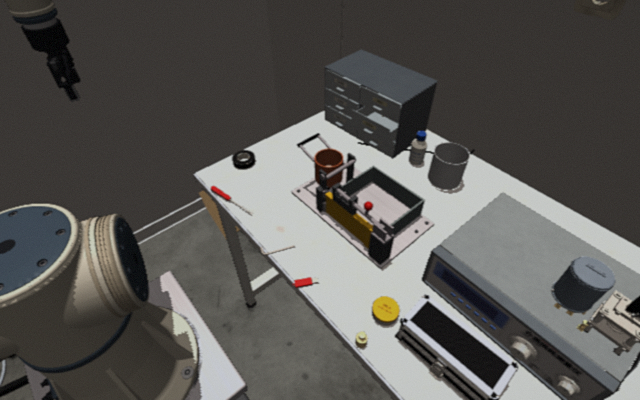

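View pics/top0.png

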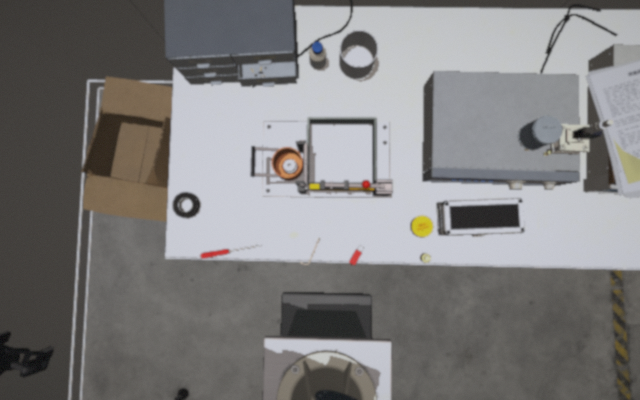

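The scene view shows the pen with the copper cup at about (328,165), the handle at (310,140) and the red knob at (368,206). The top view has the handle bar near (253,162), the cup at (288,165), the knob at (366,184), and the plate spanning about (263–391, 121–196). I'll enlarge both.

```bash
python3 - <<'E'
import cv2,pickle,numpy as np
d=pickle.load(open("f0.pkl","rb"))
a=d["top"]["img"][108:208,242:402];b=d["scene"]["img"][125:270,285:440]
cv2.imwrite("pics/tc.png",cv2.resize(a,None,fx=5,fy=5,interpolation=cv2.INTER_CUBIC))
cv2.imwrite("pics/sc.png",cv2.resize(b,None,fx=4,fy=4,interpolation=cv2.INTER_CUBIC))
E
```

```text
(no output)
```

View pics/tc.png

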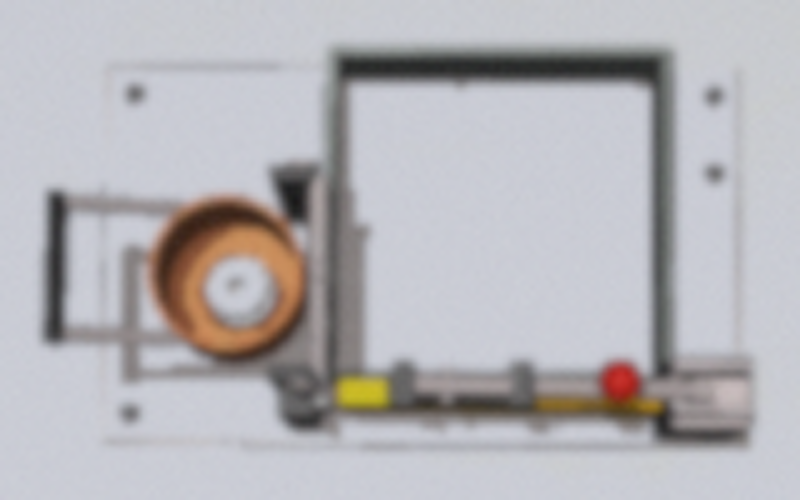

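View pics/sc.png

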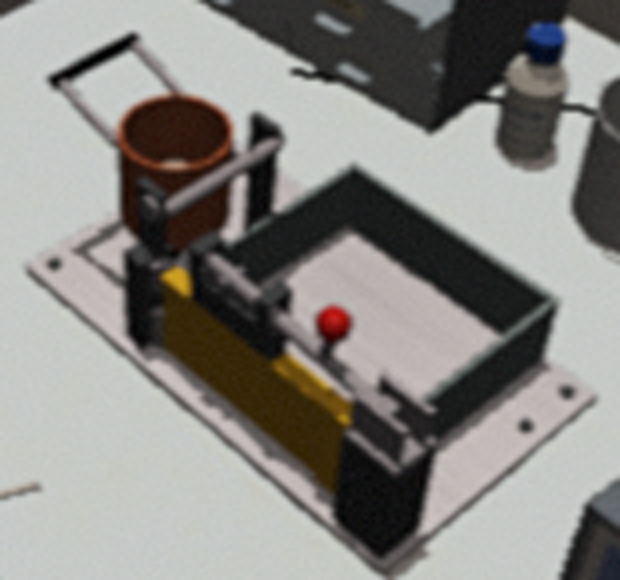

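```bash
cat > geo.py <<'E'
import numpy as np
def ray(f,uv):
    d=np.array([(uv[0]-f["cx"])/f["fx"],(uv[1]-f["cy"])/f["fy"],1.]);R=np.array(f["R"]);t=np.array(f["t"])
    d=R.T@d;return -R.T@t,d/np.linalg.norm(d)
def plane(f,uv,z):
    o,d=ray(f,uv);return o+d*(z-o[2])/d[2]
def tri(rays):
    A=[np.eye(3)-np.outer(d,d) for o,d in rays];X=np.linalg.solve(sum(A),sum(a@o for a,(o,d) in zip(A,rays)))
    return X,[np.linalg.norm(a@(X-o)) for a,(o,d) in zip(A,rays)]
E
python3 - <<'E'
import pickle,numpy as np,cv2
from geo import *
np.set_printoptions(precision=1,suppress=True)
d=pickle.load(open("f0.pkl","rb"));T,S=d["top"],d["scene"]
ft=lambda u,v:(242+(u+.5)/5-.5,108+(v+.5)/5-.5)
fs=lambda u,v:(285+(u+.5)/4-.5,125+(v+.5)/4-.5)
P={"hfar":((57,193),(137,38)),"hnear":((54,341),(52,80)),"knob":((621,381),(334,323)),"wBL":((333,50),(355,167)),"wBR":((671,50),(556,300)),"pL":((104,441),(28,267)),"pR":((740,68),(596,398))}
for k,(a,b) in P.items():
    X,e=tri([ray(T,ft(*a)),ray(S,fs(*b))]);print(k,X,np.array(e))
for a in((108,67),(740,68),(104,441)):print("plate top",plane(T,ft(*a),8))
for n,f in d.items():
    h=cv2.cvtColor(f["img"],cv2.COLOR_BGR2HSV);m=cv2.inRange(h,(0,150,80),(6,255,255))|cv2.inRange(h,(174,150,80),(180,255,255))
    k,l,s,c=cv2.connectedComponentsWithStats(m);print(n,[(s[i,4],c[i]) for i in range(1,k) if s[i,4]>12])
E
```

```text
hfar [609.8 179.  136.7] [1.5 1.5]
hnear [541.2 178.3 138.5] [0.8 0.8]
knob [528.4 -78.3 135.4] [0.7 0.7]
wBL [697.3  58.6  56.5] [0.5 0.5]
wBR [ 699.3 -107.    58.6] [0.1 0.1]
pL [506.5 172.9   1.3] [1.5 1.5]
pR [ 704.7 -148.6    0.3] [0.6 0.6]
plate top [698.1 176.7   8. ]
plate top [ 703.2 -148.     8. ]
plate top [504.8 172.8   8. ]
scene [(np.int32(88), array([219.9, 192.7])), (np.int32(40), array([367.9, 204.9])), (np.int32(117), array([302.6, 282.3]))]
top [(np.int32(36), array([365.7, 184.2])), (np.int32(80), array([214. , 253.2])), (np.int32(55), array([354.7, 257.5]))]
```

Heights and sizes agree with the text: handle at 137–139 mm, knob at 135 mm, plate 325 × 193 mm, pen yaw about 0.014. The pen origin comes out near (607.5, −24.5). Next I turn the tool and go above the handle.

```bash
python3 -m inch '[[0,0,0,0,0,-6,0],[0,0,0,0,0,-6,0],[-0.01,-0.01,0,0,0,-5.9,0],[-0.028,-0.03,0,0,0,0,0],[-0.028,-0.03,0,0,0,0,0],[-0.028,-0.03,0,0,0,0,0],[-0.028,-0.03,0,0,0,0,0],[-0.028,-0.03,0,0,0,0,0]]' 40
python3 -m inch '[[-0.028,-0.03,0,0,0,0,0],[-0.028,-0.03,0,0,0,0,0],[-0.028,-0.03,0,0,0,0,0],[-0.028,-0.03,0,0,0,0,0],[-0.028,-0.03,0,0,0,0,0],[-0.028,-0.03,0,0,0,0,0],[-0.028,-0.03,0,0,0,0,0],[-0.025,-0.028,0,0,0,0,0]]'
```

```text
clock: 0.9
eef_pos: [335.8, 437.0, 248.0]
tcp_rot: [-3.141, -0.0, -3.128]
contact_force: [1.0, 0.2, -0.2]
opening: 0.504
grasp_force: 0.0
clock: 1.7
eef_pos: [560.3, 201.8, 248.0]
tcp_rot: [-3.141, -0.0, -3.128]
contact_force: [0.1, 0.5, -0.2]
opening: 0.504
grasp_force: 0.0
```

```bash
python3 -m inch '[[0,0,0,0,0,0,0],[0,0,0,0,0,0,0]]'
python3 - <<'E'
from rig import r,eyes
import cv2,pickle
s=r.sense();f=eyes.grab_frame("wrist");pickle.dump((s,f),open("w0.pkl","wb"));cv2.imwrite("pics/w0.png",f["img"]);print(s["eef_pos"],f["fx"],f["cx"],f["cy"],f["hand_eye"])
E
```

```text
clock: 1.9
eef_pos: [559.2, 202.8, 247.7]
tcp_rot: [-3.142, -0.001, -3.13]
contact_force: [0.1, -0.4, -0.7]
opening: 0.5
grasp_force: 0.0
[559.22721552 202.81004327 247.73817578] 300.4345606254489 326.66355422110524 195.81050245541815 [[ 1.96242197e-05 -9.53357740e-01 -3.01842706e-01  7.73843039e+01]
 [ 9.99999152e-01 -3.74244787e-04  1.24705139e-03  8.89546264e-02]
 [-1.30184916e-03 -3.01842475e-01  9.53356925e-01 -1.25709904e+02]
 [ 0.00000000e+00  0.00000000e+00  0.00000000e+00  1.00000000e+00]]
```

View pics/w0.png

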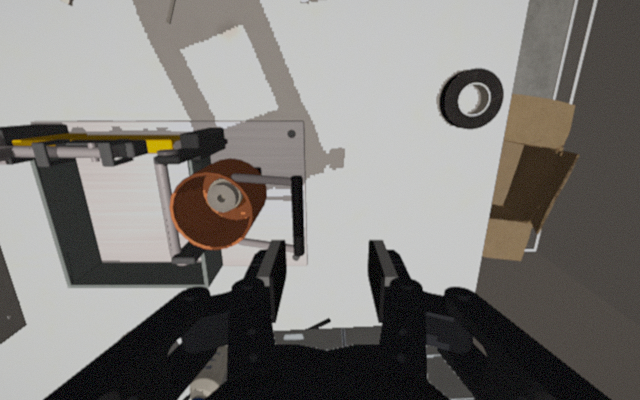

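The wrist view shows the black bar from (297,177) to (300,256), the cup at (215,210) and the pivot rod at (163–185, 155–260). I'll triangulate the bar and knob using three views.

```bash
cat >> geo.py <<'E'
from scipy.spatial.transform import Rotation as Ro
def wrist(s,f):
    T=np.eye(4);T[:3,:3]=Ro.from_euler("xyz",s["tcp_rot"]).as_matrix();T[:3,3]=s["eef_pos"]
    W=np.linalg.inv(T@np.array(f["hand_eye"]));g=dict(f);g["R"]=W[:3,:3];g["t"]=W[:3,3];return g
E
python3 - <<'E'
import pickle,numpy as np,cv2
from geo import *
np.set_printoptions(precision=1,suppress=True)
d=pickle.load(open("f0.pkl","rb"));T,S=d["top"],d["scene"];W=wrist(*pickle.load(open("w0.pkl","rb")))
ft=lambda u,v:(242+(u+.5)/5-.5,108+(v+.5)/5-.5)
fs=lambda u,v:(285+(u+.5)/4-.5,125+(v+.5)/4-.5)
img=W["img"];m=(img.max(2)<60).astype(np.uint8);m[:,:285]=0;m[:,310:]=0;m[:170]=0;m[262:]=0
k,l,st,c=cv2.connectedComponentsWithStats(m);i=1+np.argmax(st[1:,4]);print("bar",st[i],c[i]);b=c[i]
for a,bb,w in(((57,193),(137,38),(300,256)),((54,341),(52,80),(297,177)),((55.5,267),(94.5,59),b)):
    print(tri([ray(T,ft(*a)),ray(S,fs(*bb)),ray(W,w)]),tri([ray(T,ft(*a)),ray(W,w)]),plane(W,w,140))
for p in((71,284),(206,284)):print("wall",plane(W,p,62))
print("plate",plane(W,(304,122),8),plane(W,(307,265),8))
E
```

```text
bar [290 176  14  80 780] [297.4 214.3]
(array([610.8, 179.7, 136.5]), [np.float64(2.188460443229104), np.float64(1.2423323272313753), np.float64(1.7665345260900618)]) (array([608.2, 179.9, 143.2]), [np.float64(1.2672199806535211), np.float64(1.2672199806533309)]) [610.8 180.6 140. ]
(array([541.1, 178.7, 138. ]), [np.float64(0.5011354882896497), np.float64(1.049173303252927), np.float64(0.5691643962154566)]) (array([540.7, 179. , 137.4]), [np.float64(0.05127791408953369), np.float64(0.05127791408973798)]) [540.1 179.3 140. ]
(array([574.5, 178.7, 137.2]), [np.float64(0.6926447545796789), np.float64(1.5031314599125343), np.float64(1.372889278509845)]) (array([574.1, 179.1, 136. ]), [np.float64(0.7571679331617508), np.float64(0.7571679331615827)]) [572. 179. 140.]
wall [ 694.3 -101.1   62. ]
wall [692.6  60.3  62. ]
plate [505.9 175.9   8. ] [697.3 177.9   8. ]
```

```bash
python3 -m inch '[[-0.008,-0.012,0.01,0,0,0,0],[-0.008,-0.012,0.015,0,0,0,0],[0,0,0.015,0,0,0,0],[0,0,0.02,0,0,0,0],[0,0,0.02,0,0,0,0],[0,0,0.018,0,0,0,0],[0,0,0.01,0,0,0,0],[0,0,0,0,0,0,0]]'
python3 -m inch '[[0,0,0,0,0,0,0],[0,0,0,0,0,0,1],[0,0,0,0,0,0,1],[0,0,0,0,0,0,1],[0,0,0,0,0,0,1],[0,0,0,0,0,0,1]]' 40
```

```text
clock: 2.75
eef_pos: [574.2, 179.4, 138.0]
tcp_rot: [-3.141, -0.004, -3.128]
contact_force: [-0.6, -0.4, -1.3]
opening: 0.498
grasp_force: 0.0
clock: 3.35
eef_pos: [576.1, 178.8, 141.2]
tcp_rot: [-3.14, 0.001, -3.128]
contact_force: [0.5, -5.2, 3.2]
opening: 0.098
grasp_force: 39.0
```

```bash
python3 - <<'E'
import numpy as np
t=np.linspace(.17,2.67,41);y=.12*np.cos(t);z=.12*np.sin(t)
for k in range(5):print([[0,round(y[i+1],4).round(4)-round(y[i],4),0] and (float(round(np.round(y[i+1],4)-np.round(y[i],4),4)),float(round(-np.round(z[i+1],4)+np.round(z[i],4),4))) for i in range(8*k,8*k+8)])
E
```

```text
[(-0.0015, -0.0073), (-0.002, -0.0073), (-0.0024, -0.0071), (-0.0028, -0.0069), (-0.0033, -0.0068), (-0.0037, -0.0065), (-0.0041, -0.0063), (-0.0044, -0.006)]
[(-0.0049, -0.0057), (-0.0052, -0.0055), (-0.0055, -0.005), (-0.0058, -0.0048), (-0.0061, -0.0043), (-0.0064, -0.004), (-0.0066, -0.0036), (-0.0068, -0.0031)]
[(-0.007, -0.0027), (-0.0071, -0.0023), (-0.0073, -0.0018), (-0.0074, -0.0013), (-0.0074, -0.0009), (-0.0075, -0.0005), (-0.0075, 0.0001), (-0.0075, 0.0005)]
[(-0.0074, 0.001), (-0.0074, 0.0014), (-0.0072, 0.0019), (-0.0072, 0.0023), (-0.0069, 0.0028), (-0.0068, 0.0032), (-0.0066, 0.0037), (-0.0063, 0.004)]
[(-0.006, 0.0044), (-0.0058, 0.0048), (-0.0055, 0.0052), (-0.0051, 0.0054), (-0.0048, 0.0058), (-0.0044, 0.0061), (-0.004, 0.0063), (-0.0036, 0.0066)]
```

```bash
python3 -m inch '[[0,-0.0015,-0.0073,0,0,0,1],[0,-0.002,-0.0073,0,0,0,1],[0,-0.0024,-0.0071,0,0,0,1],[0,-0.0028,-0.0069,0,0,0,1],[0,-0.0033,-0.0068,0,0,0,1],[0,-0.0037,-0.0065,0,0,0,1],[0,-0.0041,-0.0063,0,0,0,1],[0,-0.0044,-0.006,0,0,0,1]]'
```

```text
clock: 4.15
eef_pos: [576.3, 156.1, 195.6]
tcp_rot: [3.14, 0.001, -3.128]
contact_force: [3.3, 4.8, -1.0]
opening: 0.101
grasp_force: 38.9
```

```bash
python3 -m inch '[[0,-0.0049,-0.0057,0,0,0,1],[0,-0.0052,-0.0055,0,0,0,1],[0,-0.0055,-0.005,0,0,0,1],[0,-0.0058,-0.0048,0,0,0,1],[0,-0.0061,-0.0043,0,0,0,1],[0,-0.0064,-0.004,0,0,0,1],[0,-0.0066,-0.0036,0,0,0,1],[0,-0.0068,-0.0031,0,0,0,1]]'
```

```text
clock: 4.95
eef_pos: [577.1, 110.0, 233.1]
tcp_rot: [3.137, 0.002, -3.128]
contact_force: [-1.6, 9.6, 13.8]
opening: 0.096
grasp_force: 41.0
```

```bash
python3 -m inch '[[0,-0.007,-0.0027,0,0,0,1],[0,-0.0071,-0.0023,0,0,0,1],[0,-0.0073,-0.0018,0,0,0,1],[0,-0.0074,-0.0013,0,0,0,1],[0,-0.0074,-0.0009,0,0,0,1],[0,-0.0075,-0.0005,0,0,0,1],[0,-0.0075,0.0001,0,0,0,1],[0,-0.0075,0.0005,0,0,0,1]]'
```

```text
clock: 5.75
eef_pos: [577.8, 49.7, 241.0]
tcp_rot: [3.14, 0.002, -3.128]
contact_force: [4.6, 2.8, -2.1]
opening: 0.095
grasp_force: 41.9
```

```bash
python3 -m inch '[[0,-0.0074,0.001,0,0,0,1],[0,-0.0074,0.0014,0,0,0,1],[0,-0.0072,0.0019,0,0,0,1],[0,-0.0072,0.0023,0,0,0,1],[0,-0.0069,0.0028,0,0,0,1],[0,-0.0068,0.0032,0,0,0,1],[0,-0.0066,0.0037,0,0,0,1],[0,-0.0063,0.004,0,0,0,1]]'
```

```text
clock: 6.55
eef_pos: [578.3, -7.0, 218.8]
tcp_rot: [-3.142, 0.0, -3.128]
contact_force: [3.6, 1.2, 1.6]
opening: 0.099
grasp_force: 43.6
```

```bash
python3 -m inch '[[0,-0.006,0.0044,0,0,0,1],[0,-0.0058,0.0048,0,0,0,1],[0,-0.0055,0.0052,0,0,0,1],[0,-0.0051,0.0054,0,0,0,1],[0,-0.0048,0.0058,0,0,0,1],[0,-0.0044,0.0061,0,0,0,1],[0,0,0,0,0,0,1],[0,0,0,0,0,0,1]]'
```

```text
clock: 7.35
eef_pos: [578.4, -38.5, 186.7]
tcp_rot: [-3.141, -0.001, -3.128]
contact_force: [4.1, -1.2, 1.3]
opening: 0.099
grasp_force: 43.9
```

```bash
python3 -m inch '[[0,-0.004,0.0063,0,0,0,1],[0,-0.0036,0.0066,0,0,0,1],[0,0,0,0,0,0,1],[0,0,0,0,0,0,1],[0,0,0,0,0,0,1]]'
python3 - <<'E'
from rig import r,eyes
import cv2,numpy as np
a=eyes.grab_frame("top")["img"][108:208,242:402];b=eyes.grab_frame("scene")["img"][125:250,285:445]
f=lambda i:cv2.resize(i,None,fx=3,fy=3,interpolation=cv2.INTER_CUBIC)[:300]
cv2.imwrite("pics/p1.png",np.vstack([f(a),f(b)]))
E
```

```text
clock: 7.85
eef_pos: [578.5, -45.7, 174.0]
tcp_rot: [-3.142, -0.0, -3.128]
contact_force: [4.4, -0.1, 0.8]
opening: 0.098
grasp_force: 44.3
```

View pics/p1.png

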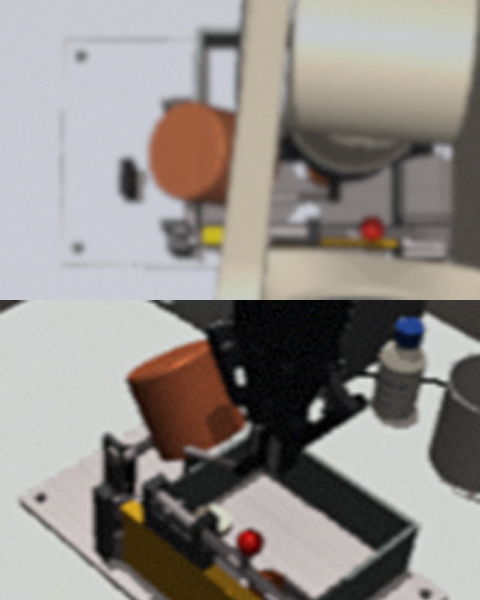

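The cup stands at the tipped stop (handle at 2.67 rad). The ceramic disc at (218,518) and the bakelite at (270,580) lie in the pen. After a brief wait I swing the cup back.

```bash
python3 -m inch '[[0,0,0,0,0,0,1],[0,0,0,0,0,0,1],[0,0.0036,-0.0066,0,0,0,1],[0,0.004,-0.0063,0,0,0,1],[0,0.0044,-0.0061,0,0,0,1],[0,0.0048,-0.0058,0,0,0,1],[0,0.0051,-0.0054,0,0,0,1],[0,0.0055,-0.0052,0,0,0,1]]'
python3 -m inch '[[0,0.0058,-0.0048,0,0,0,1],[0,0.006,-0.0044,0,0,0,1],[0,0.0063,-0.004,0,0,0,1],[0,0.0066,-0.0037,0,0,0,1],[0,0.0068,-0.0032,0,0,0,1],[0,0.0069,-0.0028,0,0,0,1],[0,0.0072,-0.0023,0,0,0,1],[0,0.0072,-0.0019,0,0,0,1]]'
```

```text
clock: 8.75
eef_pos: [578.2, -18.1, 210.5]
tcp_rot: [-3.141, -0.0, -3.128]
contact_force: [3.0, -3.0, -0.1]
opening: 0.095
grasp_force: 43.1
clock: 9.55
eef_pos: [577.5, 35.2, 237.5]
tcp_rot: [3.142, 0.0, -3.128]
contact_force: [2.9, -2.4, 3.4]
opening: 0.095
grasp_force: 43.4
```

```bash
python3 -m inch '[[0,0.0074,-0.0014,0,0,0,1],[0,0.0074,-0.001,0,0,0,1],[0,0.0075,-0.0005,0,0,0,1],[0,0.0075,-0.0001,0,0,0,1],[0,0.0075,0.0005,0,0,0,1],[0,0.0074,0.0009,0,0,0,1],[0,0.0074,0.0013,0,0,0,1],[0,0.0073,0.0018,0,0,0,1]]'
python3 -m inch '[[0,0.0071,0.0023,0,0,0,1],[0,0.007,0.0027,0,0,0,1],[0,0.0068,0.0031,0,0,0,1],[0,0.0066,0.0036,0,0,0,1],[0,0.0064,0.004,0,0,0,1],[0,0.0061,0.0043,0,0,0,1],[0,0.0058,0.0048,0,0,0,1],[0,0.0055,0.005,0,0,0,1]]'
```

```text
clock: 10.35
eef_pos: [576.6, 94.7, 235.3]
tcp_rot: [3.141, -0.0, -3.128]
contact_force: [-0.3, 0.2, 5.2]
opening: 0.097
grasp_force: 43.1
clock: 11.15
eef_pos: [575.9, 145.8, 205.1]
tcp_rot: [3.142, -0.0, -3.128]
contact_force: [1.9, -2.3, -1.1]
opening: 0.097
grasp_force: 42.6
```

```bash
python3 -m inch '[[0,0.0052,0.0055,0,0,0,1],[0,0.0049,0.0057,0,0,0,1],[0,0.0044,0.006,0,0,0,1],[0,0.0041,0.0063,0,0,0,1],[0,0.0037,0.0065,0,0,0,1],[0,0.0033,0.0068,0,0,0,1],[0,0.0028,0.0069,0,0,0,1],[0,0.0024,0.0071,0,0,0,1]]'
python3 -m inch '[[0,0.002,0.0073,0,0,0,1],[0,0.0015,0.0065,0,0,0,1],[0,0,0,0,0,0,1],[0,0,0,0,0,0,1],[0,0,0,0,0,0,1]]'
```

```text
clock: 11.95
eef_pos: [575.6, 176.1, 154.2]
tcp_rot: [-3.141, -0.0, -3.128]
contact_force: [-0.1, -3.2, 2.6]
opening: 0.095
grasp_force: 41.4
clock: 12.45
eef_pos: [575.8, 178.8, 142.2]
tcp_rot: [-3.141, 0.0, -3.128]
contact_force: [-4.0, -8.5, 14.6]
opening: 0.095
grasp_force: 42.8
```

```bash
python3 -m inch '[[0,0,0,0,0,0,0],[0,0,0,0,0,0,0],[0,0,0,0,0,0,0],[0,0,-0.01,0,0,0,0],[0,0,-0.02,0,0,0,0],[0,0,-0.025,0,0,0,0],[0,0,-0.025,0,0,0,0],[0,0,-0.025,0,0,0,0]]'
python3 -m inch '[[0.006,-0.03,-0.005,0,0,0,0],[0.006,-0.032,0,0,0,0,0],[0.006,-0.032,0,0,0,0,0],[0.006,-0.032,0,0,0,0,0],[0.006,-0.032,0,0,0,0,0],[0.006,-0.032,0,0,0,0,0],[0.006,-0.032,0,0,0,0,0],[0.005,-0.032,0,0,0,0,0]]'
python3 -m inch '[[0,0,0,0,0,8.2,0],[0,0,0,0,0,8.2,0],[0,0,0,0,0,8.2,0],[0,0,0,0,0,8.2,0],[0,0,0,0,0,8.2,0],[0,0,0,0,0,8.2,0],[0,0,0,0,0,8.2,0],[0,0,0,0,0,8.2,0]]'
python3 -m inch '[[0,0,0,0,0,8.2,0],[0,0,0,0,0,8.2,0],[0,0,0,0,0,8,0],[0,0,0,0,0,0,0],[0,0,0,0,0,0,0]]'
python3 - <<'E'
from rig import r,eyes
import cv2,pickle
s=r.sense();f=eyes.grab_frame("wrist");pickle.dump((s,f),open("w1.pkl","wb"));cv2.imwrite("pics/w1.png",f["img"]);print(s["eef_pos"],s["tcp_rot"],s["qpos"])
E
```

```text
clock: 13.25
eef_pos: [575.6, 179.8, 247.6]
tcp_rot: [3.141, 0.0, -3.128]
contact_force: [0.4, -0.5, 0.3]
opening: 0.5
grasp_force: 0.0
clock: 14.05
eef_pos: [531.8, -76.1, 251.8]
tcp_rot: [3.142, 0.001, -3.128]
contact_force: [0.5, 0.4, 0.4]
opening: 0.498
grasp_force: 0.0
clock: 14.85
eef_pos: [532.2, -74.8, 251.7]
tcp_rot: [3.141, 0.0, 2.004]
contact_force: [0.0, -0.1, 0.6]
opening: 0.499
grasp_force: 0.0
clock: 15.35
eef_pos: [532.2, -74.9, 251.5]
tcp_rot: [3.141, -0.0, 1.589]
contact_force: [-0.4, -0.6, 0.2]
opening: 0.499
grasp_force: 0.0
[532.1891883  -74.88568292 251.4665017 ] [ 3.14114890e+00 -1.71288475e-05  1.58864084e+00] [-1.42638973e-01  2.13630549e-01  1.81754155e+00  9.80458207e-05
  1.10998524e+00 -1.60527060e-01]
```

View pics/w1.png

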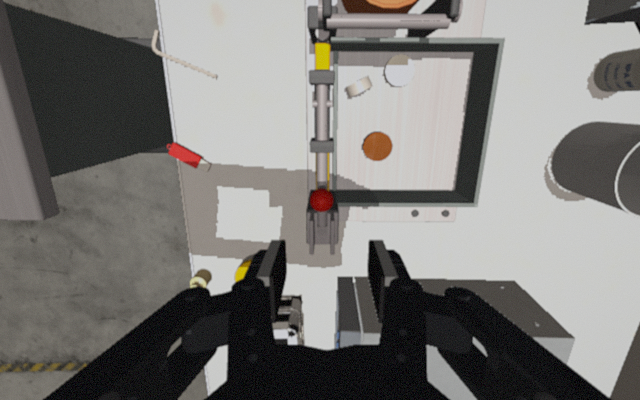

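The wrist view shows all three discs in the pen: steel at (358,86), ceramic at (399,71) and bakelite at (377,146). The knob is at (321,201), with the nose between the cheeks at about (321,225). I'll triangulate the knob and work out the gate arc.

```bash
python3 - <<'E'
import pickle,numpy as np,cv2
from geo import *
np.set_printoptions(precision=1,suppress=True)
d=pickle.load(open("f0.pkl","rb"));s,f=pickle.load(open("w1.pkl","rb"));W=wrist(s,f)
h=cv2.cvtColor(f["img"],cv2.COLOR_BGR2HSV);m=cv2.inRange(h,(0,150,60),(6,255,255))|cv2.inRange(h,(174,150,60),(180,255,255));m[:,:300]=0;m[:,345:]=0;m[:180]=0;m[225:]=0
k,l,st,c=cv2.connectedComponentsWithStats(m);i=1+np.argmax(st[1:,4]);print(st[i],c[i])
rt,rs,rw=ray(d["top"],(365.9,184.0)),ray(d["scene"],(368.2,205.3)),ray(W,c[i])
for q in([rt,rs,rw],[rt,rw],[rs,rw]):print(*tri(q))
print(plane(W,c[i],136.5))
E
```

```text
[310 189  24  23 420] [321.1 199.9]
[527.9 -78.2 135.6] [np.float64(0.4967379404585625), np.float64(1.3249579572925703), np.float64(0.8965665428745385)]
[527.5 -78.1 133.6] [np.float64(0.16045951680318013), np.float64(0.1604595168030469)]
[528.2 -78.2 135.6] [np.float64(1.1000191765760794), np.float64(1.100019176576196)]
[527.4 -77.1 136.5]
```

```bash
python3 -m inch '[[-0.0027,-0.0045,0.01,0,0,0,0],[0,0,0.02,0,0,0,0],[0,0,0.025,0,0,0,0],[0,0,0.025,0,0,0,0],[0,0,0.02,0,0,0,0],[0,0,0.012,0,0,0,0],[0,0,0.0045,0,0,0,0],[0,0,0,0,0,0,0]]'
python3 -m inch '[[0,0,0,0,0,0,0],[0,0,0,0,0,0,1],[0,0,0,0,0,0,1],[0,0,0,0,0,0,1],[0,0,0,0,0,0,1],[0,0,0,0,0,0,1]]' 40
```

```text
clock: 16.2
eef_pos: [527.4, -77.8, 134.2]
tcp_rot: [-3.141, -0.0, 1.585]
contact_force: [0.3, -0.2, -0.2]
opening: 0.496
grasp_force: 0.0
clock: 16.8
eef_pos: [527.9, -77.8, 134.9]
tcp_rot: [3.141, 0.0, 1.584]
contact_force: [0.8, -1.1, 1.2]
opening: 0.203
grasp_force: 39.0
```

```bash
python3 -m inch '[[0.0003,0,-0.0012,0,0,0,1],[0.0003,0,-0.0012,0,0,0,1],[0.0004,0,-0.0012,0,0,0,1],[0.0004,0,-0.0012,0,0,0,1],[0.0004,0,-0.0012,0,0,0,1],[0.0005,0,-0.0012,0,0,0,1],[0.0005,0,-0.0012,0,0,0,1],[0.0005,0,-0.0012,0,0,0,1]]'
python3 -m inch '[[0,0,0,0,0,0,1],[0,0,0,0,0,0,1]]'
```

```text
clock: 17.6
eef_pos: [527.5, -74.4, 144.2]
tcp_rot: [-3.141, 0.0, 1.584]
contact_force: [0.9, -1.3, -2.5]
opening: 0.201
grasp_force: 39.0
clock: 17.8
eef_pos: [527.6, -74.4, 144.2]
tcp_rot: [-3.142, 0.0, 1.585]
contact_force: [0.7, -0.7, -3.0]
opening: 0.204
grasp_force: 39.0
```

```bash
python3 -m inch '[[0.002,0,0,0,0,0,1],[0.004,0,0,0,0,0,1],[0.004,0,0,0,0,0,1],[0.004,0,0,0,0,0,1],[0.004,0,0,0,0,0,1],[0.004,0,0,0,0,0,1],[0.004,0,0,0,0,0,1],[0.003,0,0,0,0,0,1]]'
python3 -m inch '[[0.001,0,0,0,0,0,1],[0,0,0,0,0,0,1]]'
python3 - <<'E'
from rig import r,eyes
import cv2,pickle
s=r.sense();f=eyes.grab_frame("wrist");cv2.imwrite("pics/w2.png",cv2.resize(f["img"][80:280,200:460],None,fx=3,fy=3))
E
```

```text
clock: 18.6
eef_pos: [527.2, -45.3, 144.3]
tcp_rot: [3.141, 0.0, 1.585]
contact_force: [-0.7, -3.8, 0.9]
opening: 0.204
grasp_force: 41.0
clock: 18.8
eef_pos: [527.3, -44.4, 144.4]
tcp_rot: [3.141, 0.0, 1.585]
contact_force: [-0.7, -0.9, 1.3]
opening: 0.205
grasp_force: 41.4
```

View pics/w2.png

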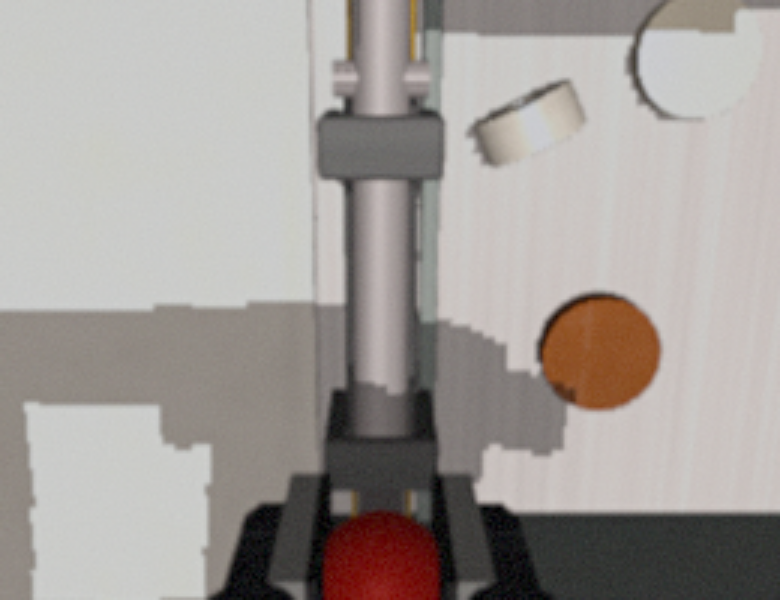

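The bolt is drawn 30 mm, and the knob is in the jaws with the hoop clear. Next I swing the gate: 20 rows of 0.02 rad about the hinge (radius 104 mm).

```bash
python3 -m inch '[[0,-0.0021,0,0,0,1.15,1],[0,-0.0021,0,0,0,1.15,1],[0,-0.0021,0,0,0,1.15,1],[0.0001,-0.0021,0,0,0,1.15,1],[0,-0.0021,0,0,0,1.15,1],[0,-0.0021,0,0,0,1.15,1],[0,-0.0021,0,0,0,1.15,1],[0.0001,-0.0021,0,0,0,1.15,1]]'
```

```text
clock: 19.65
eef_pos: [510.5, -43.4, 144.3]
tcp_rot: [3.141, 0.0, 1.422]
contact_force: [2.4, -2.5, 2.6]
opening: 0.202
grasp_force: 41.8
```

```bash
python3 -m inch '[[0,-0.0021,0,0,0,1.15,1],[0,-0.0021,0,0,0,1.15,1],[0,-0.0021,0,0,0,1.15,1],[0.0001,-0.0021,0,0,0,1.15,1],[0,-0.0021,0,0,0,1.15,1],[0,-0.0021,0,0,0,1.15,1],[0,-0.0021,0,0,0,1.15,1],[0.0001,-0.0021,0,0,0,1.15,1]]'
python3 -m inch '[[0,-0.0021,0,0,0,1.15,1],[0.0001,-0.0021,0,0,0,1.15,1],[0,-0.0021,0,0,0,1.15,1],[0,-0.0021,0,0,0,1.15,1],[0,0,0,0,0,0,1],[0,0,0,0,0,0,1],[0,0,0,0,0,0,1]]'
python3 - <<'E'
from rig import r,eyes
import cv2,numpy as np
s=r.sense();p=s["eef_pos"];print(p,s["tcp_rot"],"phi",np.arctan2(526.5-p[0],59.4-p[1])-.01)
a=eyes.grab_frame("top")["img"][108:208,242:402];b=eyes.grab_frame("scene")["img"][125:265,285:445]
f=lambda i,h:cv2.resize(i,None,fx=4,fy=4,interpolation=cv2.INTER_CUBIC)[:h]
w=eyes.grab_frame("wrist")["img"];w=cv2.resize(w[:350],(160,88))
cv2.imwrite("pics/w3.png",f(b,560))
cv2.imwrite("pics/wr3.png",eyes.grab_frame("wrist")["img"])
E
```

```text
clock: 20.45
eef_pos: [494.0, -39.5, 144.2]
tcp_rot: [3.141, 0.0, 1.262]
contact_force: [2.6, -4.0, 3.2]
opening: 0.203
grasp_force: 42.1
clock: 21.15
eef_pos: [486.2, -36.6, 144.1]
tcp_rot: [-3.141, 0.0, 1.183]
contact_force: [2.6, -3.3, 2.1]
opening: 0.203
grasp_force: 41.5
[486.19278076 -36.59686149 144.14496544] [-3.14144482e+00  3.07591528e-05  1.18321882e+00] phi 0.38752648612947155
```

View pics/wr3.png

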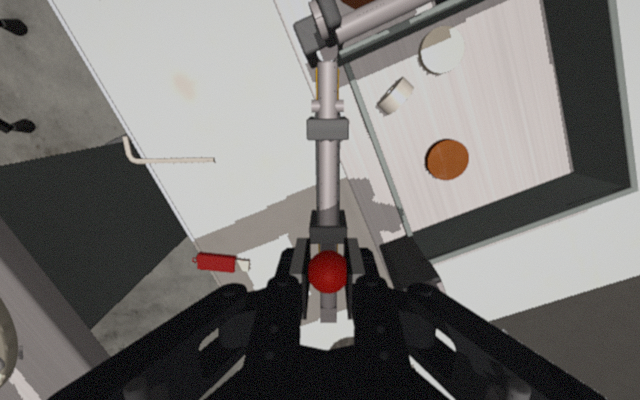

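View pics/w3.png

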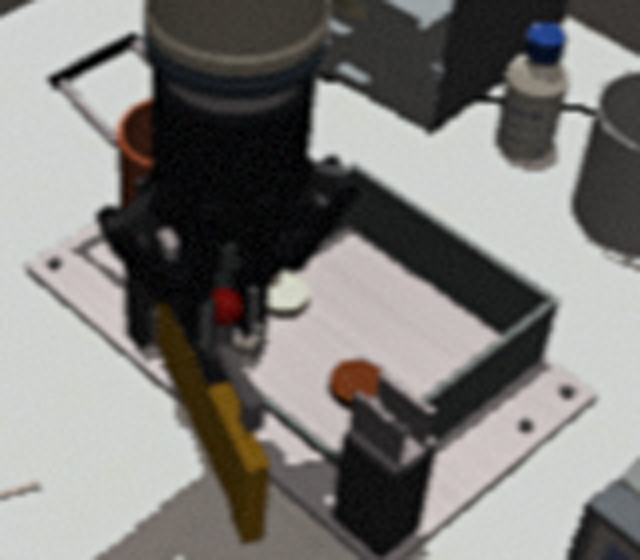

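The gate is open about 0.39–0.40 rad (free edge about 64 mm out) and held by the knob. The bolt is clear of the keeper, the handle is back at its first place at (52–137, 38–80), and the discs are in the pen. I'm handing in.

```bash
python3 -c "
from rig import r
print(r.sign_off())"
```

```text
the job is handed in; nothing more can be done
None
```

The job is handed in at about 21 s of the 54 s: all three discs are in the pen, the cup is upright again, the bolt was lifted and drawn about 30 mm, and the gate is held about 64 mm open; the sign-off call gave no verdict.

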